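# Zero the strain viewer and hold the bead tray over its window

## Task

Zero the strain viewer: turn its knob until the pointer stands on the long, wide zero mark. Then lift the graphite tray by its wooden grip, carry it smoothly and level so that the loose glass ball stays in its pocket, and bring the ball over the middle of the viewer's round window. Finish while still holding the tray level and still, with the ball about 80 mm above the window; do not put it down or let go, and leave the knob at zero and everything else standing where it was.

Things in the scene. Friction and masses are not known exactly. Their poses are not given: they have to be found in the camera images.
- window (a point): Middle of the round white window, 64 mm across in a dark 80 mm ring, on top of the strain viewer, a fixed white light box of 160 x 250 mm, 55 mm tall; this point lies on the window, 57 mm above the counter. The axes are the viewer's: x along its short side (away from the robot at yaw 0), y along its long side, z up. The box's middle is 60 mm from the window along -y and the knob's axis is at (-5, -125) mm from the window
- knob (a joint): Angle in rad of the viewer's black knob about its upright axis, positive anticlockwise seen from above; 0 = the brass pointer is on the zero mark (the long wide black mark on the +x side of the dial; the other marks, 0.3 rad apart, are short and thin). Starts 0.5 to 1.35; stops at -0.6 and 1.6; light friction (about 0.03 N m), stays where it is left. The reading should end within 0.1 rad (6 degrees) of zero
- knob_grip (a point): On the knob's axis, 86 mm above the counter, at the height to grip. The knob is an upright bar 44 mm long, 13 mm thick, its top at 98 mm above the counter, standing on a round skirt of 50 mm diameter whose top is at 64 mm. x axis: along the bar to the pointer; it turns with the knob. A brass line on top of the bar, and a brass tongue on the skirt, mark the pointer's end
- tray_grip (a point): On the loose black graphite tray (about 0.22 kg), at the upper half of its upright wooden grip, 43 mm above the tray's underside. The grip stands at the middle of the tray and is 40 mm long (x), 14 mm thick (y), its top 58 mm above the underside. The plate is 150 mm (x) by 64 mm (y), 8 mm thick, and lies flat on the counter. x axis: along the plate towards the pocket; z up
- pocket (a point): Where the ball's centre is when the ball stands in the middle of the tray's pocket: 50 mm along x from the grip, 15 mm above the tray's underside. The pocket is a round hole of 38 mm with a pale glass floor, 4 mm deep; the ball rolls out if the tray is tipped far (about 45 degrees) or jerked
- ball_center (a point): Centre of the loose cobalt glass ball, 22 mm in diameter, 14 g, free to roll up to 11 mm off the middle of the pocket
- dish: Copper annealing dish, 116 mm across, 28 mm tall, bystander; origin at its underside. It and the tray swap places
- jar: Glass jar of cobalt shards, 76 mm across, 90 mm tall, bystander; origin at its underside
- press: Black graphite bead press, 90 x 65 mm, 72 mm tall with its knob, bystander; origin at its underside
- rod_block: Wooden block of 70 x 90 x 45 mm with two upright steel rods reaching 215 mm, bystander; origin at its underside
- bead_box: Open wooden box of sorted beads, 110 x 150 x 40 mm, bystander; origin at its underside
- spatula: Spatula lying on the counter, 190 mm long, bystander
- controller: Grey kiln controller with a rocker switch, 140 x 160 x 170 mm, fixed, bystander; origin at its underside
Things that resemble listed ones, but are neither listed nor needed, are in the scene too. What is shaped like the part that bears tray_grip but purple or turquoise is not meant.

How it is judged:
By the outcome, as a careful person would: the job done as asked, in the order asked, and still so for the second after the job is handed in, while the arm keeps its last pose, push and grip.
It also fails if it takes over 64 s, if anything falls off the work surface, if the arm or the gripper's body presses on something with over 40 N, if the wrist force passes 120 N, or if a joint passes its speed limit or range.

## Robot

A 6-joint arm with a two-finger parallel gripper is mounted at the origin on the work surface. World frame = base frame: x ahead of the robot, y to its left, z up, the work surface at z = 0. Lengths are in m, angles in rad, forces in N, time in s.
With the tool pointing down it reaches from about 0.275 to 0.725 m from the base axis. Payload 5.6 kg.
Tool frame: the origin (TCP) lies midway between the tips of the shut fingers; the grasp point (between the pads) lies 19 mm behind it; z points along the fingers, y is the direction in which the jaws open and shut (so a half turn about z gives the same grasp; the last joint's range is limited). The gripper opens to 85 mm and grips with 20 to 120 N. Pads are 22 mm wide; open, the fingers measure 114 mm over their backs; the gripper's body (76 mm by 85 mm) begins 54 mm behind the grasp point. The pads swing forward as they close: fully open they stand 13 mm farther back than shut.
Start: joints at [1.444, 0.255, 0.108, 0, -1.424, -0.285], TCP at [0.22, 0.504, 0.231] pointing down, gripper open.
Joint ranges: [-2.95, 2.95], [-1.21, 1.97], [-1.09, 1.5], [-2.87, 1.71], [-2.94, -0.07], [-3.05, 3.05]. Speed limits (rad/s): [2.57, 2.57, 3.14, 3.14, 3.14, 3.14].

## Interface

Orientations are given as a unit quaternion [x, y, z, w].
In Python, from plant import manip, snapshot, calibration, close_job gives the robot as it stands.
- The arm moves only by the tool drive_tool, never from a script. Its argument "rows" is a list of rows, each a list of 6 numbers: the shift along the tool's x, y, z each as a share of 30 cm, from -1 to 1, then the turn, a rotation vector about the tool's x, y, z each as a share of 180 degrees, from -1 to 1. A call has exactly 10 rows; each row is the pose to reach, as a shift and turn from the pose measured when the call began, along the tool's axes at that moment, turning the shorter way round; what a row does not reach only later rows make up. A row lasts 1/10 s, in which the tool goes at most 50 mm and 8.59 degrees, less where a joint would pass 70% of its speed; a pose out of reach is approached as far as the arm can. A call with a number of a shift or a turn outside -1 to 1 is refused whole. A call with a gripper value outside its range is refused whole. "jaw" is the closure in counts, from 0 (fully open) to 255 (shut), set as the call begins (left out, the last holds). The fingers move at their own pace and stop on an object; "squeeze" is the grip in N (left out, the last holds). Time passes only in rows, so rows that repeat a pose let the fingers close, or fill a call up. It gives the time, the measured TCP pose, the force and the opening at its end, in the units of the state.
- manip.observe(): the state, without advancing time (a new reading comes with each control period).
- snapshot(name): name is "scene" or "top" or "wrist"; returns (picture, depth): 400x640x3 uint8, red, green, blue; 400x640 float32, m along the optical axis (not along the pixel's ray), 0 where there is no reading.
- calibration(name): a dict with "fx", "fy", "cx", "cy" (pixels), "cam_to_world" (4x4, takes a point from camera to world coordinates); the wrist camera has in their place "mount" (4x4, takes a point from camera to tool coordinates, whose origin is the TCP and whose axes are the flange's). Camera axes: x right, y up, looking along -z (the intrinsics and any distortion apply to the point x, -y, -z); pixel columns grow to the right and rows downward; lengths in m; the calibration is good to about 2 mm. A picture is of the moment at which its call begins: read the wrist's pose just before it. calibration takes no time and is no camera call.
- close_job(): hands the job in, once; it reports no verdict.
The state is a dict: "time_s": time; "joint_positions": joint angles; "qvel": joint speeds; "joint_efforts": joint torques, N m; "ee_pos": TCP position; "tcp_rot": TCP orientation; "contact_force": force on the tool from outside, world axes, zero at the start; "moment": the same for the moment, N m; "gripper_width": finger opening in m.
Only numpy, scipy, OpenCV 4.12 (cv2) and the standard library are available. Lean on these libraries where they do the work, as an engineer would, in place of code of your own. Each camera call takes 0.05 s, during which the arm holds its last target. There are 200 camera calls.

## Working session

There is one attempt and no reset: what is moved stays moved. The work goes in short steps, Python scripts to look and compute and a tool call to move; the robot and the scene stay as the last step left them, time stands still between calls to the robot, and variables do not carry over. Pictures are saved under pics/ and viewed, about 8 in all and at most 12, crops included, and the job is handed in when it is done.

Besides the shell and the picture viewer there is one more tool, called after "Emit:" in YAML: its name, and indented under it one key for each argument. drive_tool: Moves the arm, as the interface text tells. Shift numbers are shares of 30 cm and turn numbers shares of 180 degrees, none past 1 either way. Its arguments: {"type":"object","properties":{"rows":{"type":"array","items":{"type":"array","items":{"type":"number"}}},"jaw":{"type":"number"},"squeeze":{"type":"number"}},"required":["rows"]}

```bash
mkdir -p pics; ls
cat > h.py <<'E'
import numpy as np, cv2
from scipy.spatial.transform import Rotation as R
from plant import manip, snapshot, calibration, close_job
def T(s):
    M=np.eye(4); M[:3,:3]=R.from_quat(s["tcp_rot"]).as_matrix(); M[:3,3]=s["ee_pos"]; return M
def shot(name):
    s=manip.observe(); c=calibration(name); im,d=snapshot(name)
    M=np.array(c["cam_to_world"]) if "cam_to_world" in c else T(s)@np.array(c["mount"])
    return im,d,c,M
def world(c,M,d):
    v,u=np.mgrid[:d.shape[0],:d.shape[1]]
    X=np.stack([(u-c["cx"])/c["fx"]*d,-(v-c["cy"])/c["fy"]*d,-d,np.ones_like(d)],-1)
    W=(X@M.T)[...,:3]; W[d==0]=np.nan; return W
def save(n,im): cv2.imwrite(f"pics/{n}.png",im[...,::-1])
E
python3 - <<'E'
from h import *
for n in ("top","scene"):
    im,d,c,M=shot(n); save(n+"0",im); np.savez(n+"0",im=im,W=world(c,M,d)); print(c)
print(calibration("wrist")); print(manip.observe())
E
```

```text
pics
{'fx': 479.26794232628544, 'fy': 479.26794232628544, 'cx': 315.6379661573399, 'cy': 207.42472838490525, 'cam_to_world': array([[-0.01204431,  0.99615527, -0.08677335,  0.43510754],
       [-0.99983611, -0.01317081, -0.01242125,  0.06912521],
       [-0.01351637,  0.08660952,  0.99615064,  1.77162299],
       [ 0.        ,  0.        ,  0.        ,  1.        ]])}
{'fx': 410.0056287652104, 'fy': 410.0056287652104, 'cx': 324.84820478908983, 'cy': 200.50986255663912, 'cam_to_world': array([[ 0.42253957, -0.70803569,  0.56581426,  1.2691177 ],
       [ 0.90633791,  0.33246181, -0.26080786, -0.22331621],
       [-0.00345036,  0.62302055,  0.78219786,  1.01463266],
       [ 0.        ,  0.        ,  0.        ,  1.        ]])}
{'fx': 291.32961746049205, 'fy': 291.32961746049205, 'cx': 321.8045741118582, 'cy': 196.12375646819106, 'mount': array([[-1.23495867e-04,  9.46093994e-01,  3.23892173e-01,
         8.37070611e-02],
       [ 9.99999868e-01, -4.45121071e-05,  5.11307470e-04,
         8.11445938e-04],
       [ 4.98162049e-04,  3.23892194e-01, -9.46093864e-01,
        -1.42194779e-01],
       [ 0.00000000e+00,  0.00000000e+00,  0.00000000e+00,
         1.00000000e+00]])}
{'time_s': 0.1, 'joint_positions': array([ 1.44362981e+00,  2.55666395e-01,  1.07147653e-01, -3.99600758e-04,
       -1.42393788e+00, -2.84590660e-01]), 'qvel': array([-0.00106665, -0.00141951,  0.00427805,  0.00147448,  0.00136398,
        0.00150908]), 'joint_efforts': array([-3.17655402e-03, -3.87604058e+01,  2.38473183e+01,  5.37792966e+00,
       -3.79764213e-03, -5.39590388e-06]), 'ee_pos': array([0.21990554, 0.50363477, 0.23050643]), 'tcp_rot': array([ 9.78875387e-01, -2.04455980e-01, -1.31738437e-04,  8.43114362e-04]), 'contact_force': array([-0.61955734,  0.30865241,  0.0515447 ]), 'moment': array([ 0.02519662,  0.00129801, -0.01180249]), 'gripper_width': 0.08550515367529299}
```

View pics/top0.png

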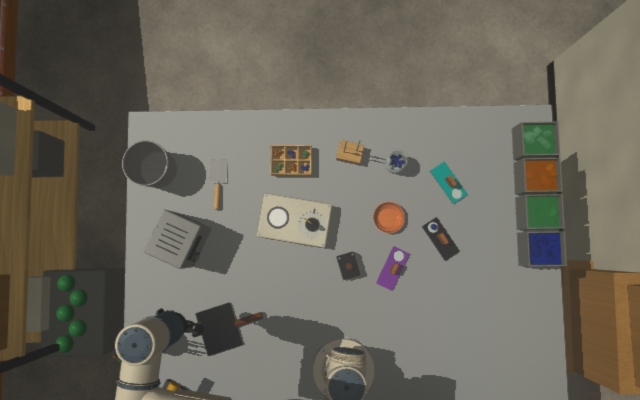

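View pics/scene0.png

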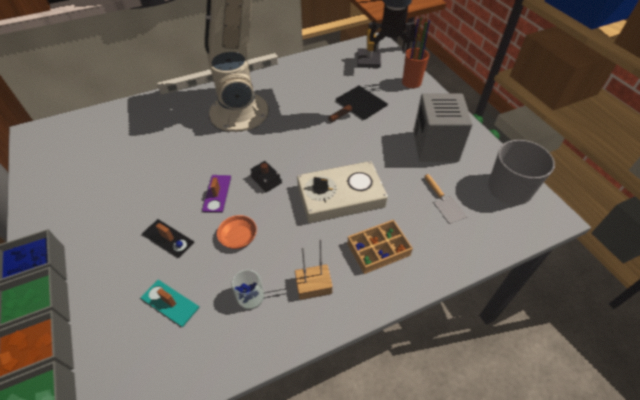

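Candidates for the tray are turquoise (449,183), purple (393,269), black with the blue ball (440,239) and a black paddle (220,328). By the description it is the black one at (440,239). The viewer's window is at (278,217) and its knob at (312,224). I'll check both in a close crop and measure them.

Run:
```python
from h import *
z=np.load("top0.npz"); im,W=z["im"],z["W"]
a=cv2.resize(im[185:255,250:340],None,fx=8,fy=8,interpolation=cv2.INTER_CUBIC)[:, :720]
b=cv2.resize(im[205:270,410:470],None,fx=6,fy=6,interpolation=cv2.INTER_CUBIC)
c=np.zeros((560,800-720+0,3),np.uint8)
out=np.zeros((560,1080,3),np.uint8); out[:,:720]=a; out[:390,720:]=b
save("crop0",cv2.resize(out,(800,415)))
# tray plate: dark pixels near
r=np.zeros(im.shape[:2],bool); r[205:270,415:465]=1
m=r&(W[...,2]>0.003)&(W[...,2]<0.015)&(im.max(2)<70)
print("z tbl",np.nanmedian(W[200:260,350:370,2]))
def rect(m,n):
    p=W[m][:,:2]; print(n,m.sum(),cv2.minAreaRect((p*1000).astype(np.float32)), np.nanmedian(W[m],0))
rect(m,"plate"); 
m=r&(W[...,2]>0.03); rect(m,"grip")
m=r&(im[...,2].astype(int)>im[...,0]+40); rect(m,"ball")
r[:]=0; r[185:255,250:340]=1
m=r&(W[...,2]>0.04)&(W[...,2]<0.07); rect(m,"box")
m=r&(W[...,2]>0.08); rect(m,"knob")
m=np.zeros_like(r); m[205:230,266:291]=1; m&=im.min(2)>215; rect(m,"win"); print(np.argwhere(m).mean(0), W[217,278],W[224,312])
```

```text
z tbl 6.151054902592268e-05
plate 381 ((468.3475341796875, -364.8913269042969), (147.51441955566406, 62.15996170043945), 32.64191818237305) [ 0.45157231 -0.37070849  0.00817703]
grip 65 ((482.3582458496094, -355.04351806640625), (72.11726379394531, 16.44789695739746), 32.864585876464844) [ 0.46918    -0.36055295  0.05598969]
ball 13 ((512.9096069335938, -334.93194580078125), (10.59006118774414, 10.329227447509766), 31.394790649414062) [ 0.51350347 -0.33472346  0.02456972]
box 3012 ((541.1138916015625, 169.0434112548828), (250.1337127685547, 160.22531127929688), 79.8681411743164) [0.54092117 0.17072585 0.05532459]
knob 47 ((524.6175537109375, 106.55717468261719), (42.87487030029297, 12.40517807006836), 51.66445541381836) [0.52303019 0.10682935 0.09811482]
win 0 ((0.0, 0.0), (0.0, 0.0), 0.0) [nan nan nan]
[nan nan] [0.55160148 0.22579196 0.05931917] [0.52298936 0.10344112 0.09651467]
  return np.nanmean(a, axis, out=out, keepdims=keepdims)
<stdin>:20: RuntimeWarning: Mean of empty slice.
  ret = um.true_divide(
```

View pics/crop0.png

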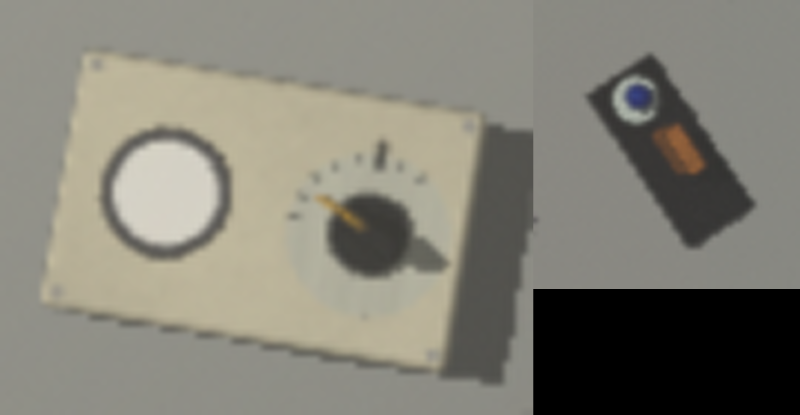

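The crop shows the black tray, with the blue ball in its pocket and a wooden grip, so the choice is right. The knob's pointer (about 320,197) stands left of the wide zero mark (380,155). The viewer's yaw is -10.1°, the knob reads about 1.08 rad, and the knob axis is at (0.5247, 0.106).

```bash
cat >> h.py <<'E'
def goal(x,y,z,psi):
    s=manip.observe(); A=T(s); p=np.radians(psi)
    Rg=np.array([[np.cos(p),np.sin(p),0],[np.sin(p),-np.cos(p),0],[0,0,-1]])
    dl=A[:3,:3].T@(np.array([x,y,z])-A[:3,3])/0.3
    rv=R.from_matrix(A[:3,:3].T@Rg).as_rotvec()/np.pi
    print("row",np.round(dl,4),np.round(rv,4),"| t",round(s["time_s"],2),"pos",np.round(s["ee_pos"],4),"psi",round(np.degrees(np.arctan2(A[1,0],A[0,0])),2),"tilt",round(np.degrees(np.arccos(-A[2,2])),2),"F",np.round(s["contact_force"],1),"w",round(s["gripper_width"],4),"q",np.round(s["joint_positions"],2))
E
python3 -c "
from h import *
goal(.37,.30,.23,-76)
goal(.5247,.1059,.20,-128.3)"
```

```text
row [0.7302 0.4218 0.0025] [ 0.0005 -0.0003  0.2911] | t 0.1 pos [0.2199 0.5036 0.2305] psi -23.6 tilt 0.1 F [-0.6  0.3  0.1] w 0.0855 q [ 1.44  0.26  0.11 -0.   -1.42 -0.28]
row [1.4617 0.8081 0.1032] [ 4.000e-04 -5.000e-04  5.817e-01] | t 0.1 pos [0.2199 0.5036 0.2305] psi -23.6 tilt 0.1 F [-0.6  0.3  0.1] w 0.0855 q [ 1.44  0.26  0.11 -0.   -1.42 -0.28]
```

Emit:
drive_tool:
  rows:
    - [0.73,0.42,0,0,0,0.29]
    - [0.73,0.42,0,0,0,0.29]
    - [0.73,0.42,0,0,0,0.29]
    - [0.73,0.42,0,0,0,0.29]
    - [0.73,0.42,0,0,0,0.29]
    - [0.73,0.42,0,0,0,0.29]
    - [0.73,0.42,0,0,0,0.29]
    - [0.73,0.42,0,0,0,0.29]
    - [0.73,0.42,0,0,0,0.29]
    - [0.73,0.42,0,0,0,0.29]
  jaw: 0
  squeeze: 30

```text
time_s: 1.1
ee_pos: [0.3696, 0.3013, 0.2305]
tcp_rot: [0.79, -0.613, 0.0, 0.001]
contact_force: [0.3, 0.0, -0.3]
gripper_width: 0.0851
```

```bash
python3 -c "
from h import *
goal(.5247,.1059,.20,-128.3)"
```

```text
row [ 0.7592 -0.3388  0.1026] [ 2.000e-04 -7.000e-04  2.928e-01] | t 1.1 pos [0.3696 0.3013 0.2305] psi -75.6 tilt 0.12 F [ 0.3  0.  -0.3] w 0.0851 q [ 1.01  0.11 -0.07  0.   -1.39 -0.76]
```

Emit:
drive_tool:
  rows:
    - [0.76,-0.34,0.1,0,0,0.293]
    - [0.76,-0.34,0.1,0,0,0.293]
    - [0.76,-0.34,0.1,0,0,0.293]
    - [0.76,-0.34,0.1,0,0,0.293]
    - [0.76,-0.34,0.1,0,0,0.293]
    - [0.76,-0.34,0.1,0,0,0.293]
    - [0.76,-0.34,0.1,0,0,0.293]
    - [0.76,-0.34,0.1,0,0,0.293]
    - [0.76,-0.34,0.1,0,0,0.293]
    - [0.76,-0.34,0.1,0,0,0.293]

```text
time_s: 2.1
ee_pos: [0.5248, 0.1068, 0.2011]
tcp_rot: [-0.437, 0.899, -0.001, -0.0]
contact_force: [-0.1, 0.7, -1.0]
gripper_width: 0.0853
```

Run:
```python
from h import *
im,d,c,M=shot("wrist"); W=world(c,M,d); save("w1",im)
m=(W[...,2]>.09)&(W[...,2]<.105)&(np.hypot(W[...,0]-.525,W[...,1]-.106)<.04)
print(m.sum(),cv2.minAreaRect((W[m][:,:2]*1000).astype(np.float32)))
goal(.5247,.1059,.068,-128.3)
```

```text
713 ((522.3623046875, 104.90065002441406), (44.25831985473633, 12.760284423828125), 51.59864044189453)
row [ 0.0016 -0.0012  0.4437] [-0.0002 -0.0004  0.0008] | t 2.15 pos [0.5248 0.1067 0.2011] psi -128.15 tilt 0.09 F [ 0.3  0.3 -0.1] w 0.0853 q [ 0.49  0.24  0.01  0.   -1.34 -1.16]
```

View pics/w1.png

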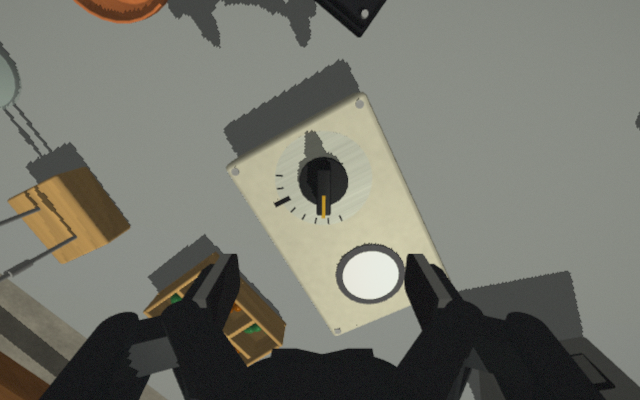

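The wrist view shows the knob at (323,190), between the open fingers in line with the jaw direction, with the pointer towards the window side. I'm descending.

Emit:
drive_tool:
  rows:
    - [0.005,0.001,0.1,0,0,0]
    - [0.005,0.001,0.2,0,0,0]
    - [0.005,0.001,0.3,0,0,0]
    - [0.005,0.001,0.37,0,0,0]
    - [0.005,0.001,0.42,0,0,0]
    - [0.005,0.001,0.443,0,0,0]
    - [0.005,0.001,0.443,0,0,0]
    - [0.005,0.001,0.443,0,0,0]
    - [0.005,0.001,0.443,0,0,0]
    - [0.005,0.001,0.443,0,0,0]

```text
time_s: 3.15
ee_pos: [0.5241, 0.1058, 0.0691]
tcp_rot: [-0.437, 0.899, -0.001, 0.0]
contact_force: [-0.2, 0.4, 0.3]
gripper_width: 0.0852
```

Emit:
drive_tool:
  rows:
    - [0,0,0,0,0,0]
    - [0,0,0,0,0,0]
    - [0,0,0,0,0,0]
    - [0,0,0,0,0,0]
    - [0,0,0,0,0,0]
    - [0,0,0,0,0,0]
    - [0,0,0,0,0,0]
    - [0,0,0,0,0,0]
    - [0,0,0,0,0,0]
    - [0,0,0,0,0,0]
  jaw: 255
  squeeze: 30

```text
time_s: 4.15
ee_pos: [0.5232, 0.1064, 0.0692]
tcp_rot: [-0.437, 0.899, 0.0, -0.0]
contact_force: [-3.8, 2.9, 4.4]
gripper_width: 0.013
```

```bash
python3 -c "
from h import *
s=manip.observe()['ee_pos']; goal(*s[:2],.068,169.9)"
```

```text
row [ 0.     -0.      0.0041] [ 1.000e-04 -0.000e+00  3.442e-01] | t 4.15 pos [0.5232 0.1064 0.0692] psi -128.15 tilt 0.02 F [-3.8  2.9  4.4] w 0.013 q [ 0.49  0.33 -0.22 -0.   -1.02 -1.16]
```

Emit:
drive_tool:
  rows:
    - [0,0,0,0,0,0.04]
    - [0,0,0,0,0,0.08]
    - [0,0,0,0,0,0.12]
    - [0,0,0,0,0,0.16]
    - [0,0,0,0,0,0.2]
    - [0,0,0,0,0,0.24]
    - [0,0,0,0,0,0.28]
    - [0,0,0,0,0,0.32]
    - [0,0,0,0,0,0.345]
    - [0,0,0,0,0,0.345]

```text
time_s: 5.15
ee_pos: [0.5234, 0.1054, 0.0692]
tcp_rot: [0.09, 0.996, -0.001, -0.0]
contact_force: [2.0, -4.3, 0.2]
gripper_width: 0.0124
```

Emit:
drive_tool:
  rows:
    - [0,0,0,0,0,0]
    - [0,0,0,0,0,0]
    - [0,0,0,0,0,0]
    - [0,0,0,0,0,0]
    - [0,0,0,0,0,0]
    - [0,0,0,0,0,0]
    - [0,0,0,0,0,0]
    - [0,0,0,0,0,0]
    - [0,0,0,0,0,0]
    - [0,0,0,0,0,0]
  jaw: 0

```text
time_s: 6.15
ee_pos: [0.5234, 0.1054, 0.0692]
tcp_rot: [0.09, 0.996, -0.001, -0.0]
contact_force: [0.2, 0.2, -0.2]
gripper_width: 0.0856
```

```bash
python3 -c "
from h import *
s=manip.observe()['ee_pos']; goal(*s[:2],.22,169.9)"
```

```text
row [-0.     -0.0008 -0.5026] [-0.0005  0.     -0.001 ] | t 6.15 pos [0.5234 0.1054 0.0692] psi 169.73 tilt 0.09 F [ 0.2  0.2 -0.2] w 0.0856 q [ 0.49  0.33 -0.22  0.   -1.02 -2.24]
```

Emit:
drive_tool:
  rows:
    - [0,0,-0.08,0,0,0]
    - [0,0,-0.2,0,0,0]
    - [0,0,-0.35,0,0,0]
    - [0,0,-0.5,0,0,0]
    - [0,0,-0.5,0,0,0]
    - [0,0,-0.5,0,0,0]
    - [0,0,-0.5,0,0,0]
    - [0,0,-0.5,0,0,0]
    - [0,0,-0.5,0,0,0]
    - [0,0,-0.5,0,0,0]

```text
time_s: 7.15
ee_pos: [0.5232, 0.1055, 0.2186]
tcp_rot: [0.09, 0.996, -0.001, -0.001]
contact_force: [0.6, -0.1, 0.3]
gripper_width: 0.0852
```

Run:
```python
from h import *
im,d,c,M=shot("wrist"); W=world(c,M,d); save("w2",cv2.resize(im[60:300,160:480],(800,600)))
m=(W[...,2]>.09)&(W[...,2]<.105)&(np.hypot(W[...,0]-.523,W[...,1]-.105)<.04)
print(m.sum(),cv2.minAreaRect((W[m][:,:2]*1000).astype(np.float32)))
m=(W[...,2]>.05)&(W[...,2]<.06)&(W[...,1]>.02)&(W[...,1]<.32)
print(cv2.minAreaRect((W[m][:,:2]*1000).astype(np.float32)))
goal(.5,-.10,.22,-153); goal(.468,-.365,.2,-147.4)
```

```text
621 ((521.8572998046875, 104.35366821289062), (12.59376335144043, 43.57758712768555), 80.05047607421875)
((537.9996948242188, 167.34469604492188), (248.5341796875, 157.6674041748047), 79.7265396118164)
row [-0.0459 -0.688  -0.0028] [-0.0006 -0.0004 -0.2071] | t 7.2 pos [0.5233 0.1056 0.2187] psi 169.73 tilt 0.13 F [ 0.8 -0.   0.1] w 0.0853 q [ 0.49  0.23  0.04  0.   -1.38 -2.24]
row [-0.0985 -1.5761  0.0657] [-0.0006 -0.0004 -0.2382] | t 7.2 pos [0.5233 0.1056 0.2187] psi 169.73 tilt 0.13 F [ 0.8 -0.   0.1] w 0.0853 q [ 0.49  0.23  0.04  0.   -1.38 -2.24]
```

View pics/w2.png

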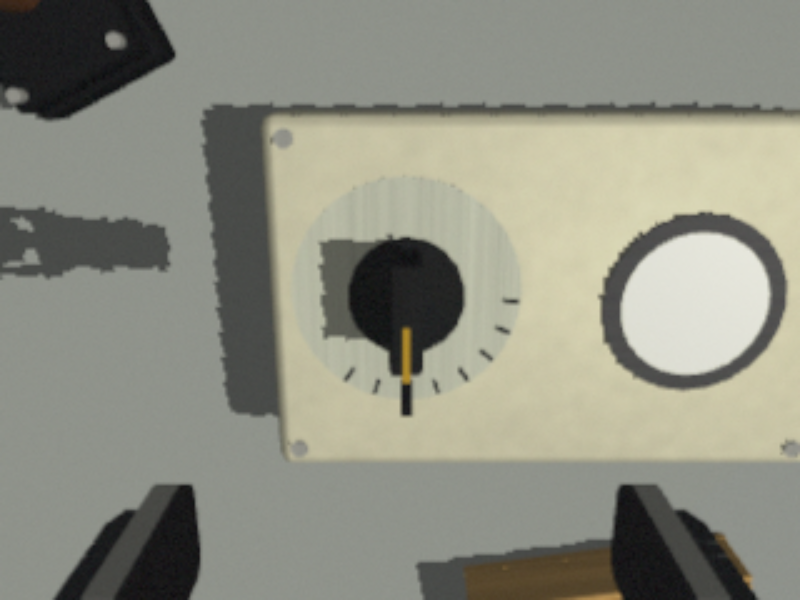

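The pointer (406,350) lies right on the wide zero mark (406,400), and the bar's angle matches the box yaw within 0.5°. On to the tray.

Emit:
drive_tool:
  rows:
    - [-0.05,-0.69,0,0,0,-0.207]
    - [-0.05,-0.69,0,0,0,-0.207]
    - [-0.05,-0.69,0,0,0,-0.207]
    - [-0.05,-0.69,0,0,0,-0.207]
    - [-0.05,-0.69,0,0,0,-0.207]
    - [-0.05,-0.69,0,0,0,-0.207]
    - [-0.05,-0.69,0,0,0,-0.207]
    - [-0.05,-0.69,0,0,0,-0.207]
    - [-0.05,-0.69,0,0,0,-0.207]
    - [-0.05,-0.69,0,0,0,-0.207]

```text
time_s: 8.2
ee_pos: [0.5013, -0.1, 0.2191]
tcp_rot: [-0.234, 0.972, -0.001, -0.001]
contact_force: [-0.0, 1.8, -0.2]
gripper_width: 0.0854
```

```bash
python3 -c "
from h import *
goal(.468,-.365,.2,-147.4)"
```

```text
row [ 0.5002 -0.7362  0.0656] [-0.0004 -0.0006 -0.0309] | t 8.2 pos [ 0.5013 -0.1     0.2191] psi -152.96 tilt 0.12 F [-0.   1.8 -0.2] w 0.0854 q [ 0.11  0.18 -0.02  0.   -1.37 -1.21]
```

Emit:
drive_tool:
  rows:
    - [0.5,-0.735,0.065,0,0,-0.031]
    - [0.5,-0.735,0.065,0,0,-0.031]
    - [0.5,-0.735,0.065,0,0,-0.031]
    - [0.5,-0.735,0.065,0,0,-0.031]
    - [0.5,-0.735,0.065,0,0,-0.031]
    - [0.5,-0.735,0.065,0,0,-0.031]
    - [0.5,-0.735,0.065,0,0,-0.031]
    - [0.5,-0.735,0.065,0,0,-0.031]
    - [0.5,-0.735,0.065,0,0,-0.031]
    - [0.5,-0.735,0.065,0,0,-0.031]

```text
time_s: 9.2
ee_pos: [0.4685, -0.3635, 0.2006]
tcp_rot: [-0.282, 0.959, -0.001, -0.0]
contact_force: [-0.4, 0.6, -0.6]
gripper_width: 0.0852
```

Run:
```python
from h import *
im,d,c,M=shot("wrist"); W=world(c,M,d); save("w3",im)
near=np.hypot(W[...,0]-.47,W[...,1]+.365)<.04
m=(W[...,2]>.05)&(W[...,2]<.065)&near
print("grip",m.sum(),cv2.minAreaRect((W[m][:,:2]*1000).astype(np.float32)),np.median(W[m][:,2]))
m=(W[...,2]>.005)&(W[...,2]<.011)&(np.hypot(W[...,0]-.47,W[...,1]+.365)<.1)&(im.max(2)<70)
print("plate",m.sum(),cv2.minAreaRect((W[m][:,:2]*1000).astype(np.float32)))
goal(.468,-.365,.026,-147.4)
```

```text
grip 527 ((465.41217041015625, -365.44989013671875), (39.20594024658203, 13.495420455932617), 32.38142776489258) 0.05763263777153571
plate 5412 ((465.9200439453125, -365.5648498535156), (148.52691650390625, 63.81657409667969), 32.33256912231445)
row [ 0.0028 -0.0022  0.5821] [-0.0005 -0.0005  0.0007] | t 9.25 pos [ 0.4684 -0.3636  0.2006] psi -147.28 tilt 0.12 F [-0.1  0.1  0.8] w 0.0856 q [-0.4   0.35  0.16  0.   -1.38 -0.6 ]
```

View pics/w3.png

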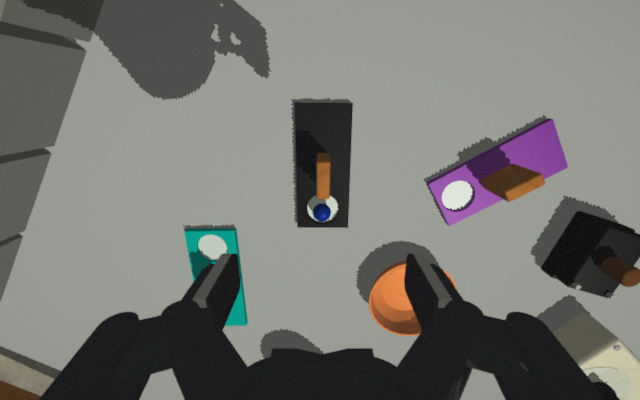

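The wrist view shows the black tray with the ball in its pocket (321,212) and the grip (323,175) centred between the fingers. The two coloured trays are off to the sides. I'm descending.

Emit:
drive_tool:
  rows:
    - [0.007,0,0.12,0,0,0]
    - [0.007,0,0.24,0,0,0]
    - [0.007,0,0.36,0,0,0]
    - [0.007,0,0.46,0,0,0]
    - [0.007,0,0.53,0,0,0]
    - [0.007,0,0.57,0,0,0]
    - [0.007,0,0.588,0,0,0]
    - [0.007,0,0.588,0,0,0]
    - [0.007,0,0.588,0,0,0]
    - [0.007,0,0.588,0,0,0]
  jaw: 120

```text
time_s: 10.25
ee_pos: [0.4674, -0.3655, 0.0255]
tcp_rot: [-0.282, 0.959, -0.002, 0.0]
contact_force: [0.4, -0.6, 0.2]
gripper_width: 0.0452
```

Emit:
drive_tool:
  rows:
    - [0,0,0,0,0,0]
    - [0,0,0,0,0,0]
    - [0,0,0,0,0,0]
    - [0,0,0,0,0,0]
    - [0,0,0,0,0,0]
    - [0,0,0,0,0,0]
    - [0,0,0,0,0,0]
    - [0,0,0,0,0,0]
    - [0,0,0,0,0,0]
    - [0,0,0,0,0,0]
  jaw: 255
  squeeze: 40

```text
time_s: 11.25
ee_pos: [0.4678, -0.3657, 0.0263]
tcp_rot: [-0.282, 0.959, -0.002, 0.001]
contact_force: [-0.6, 1.9, 6.0]
gripper_width: 0.0133
```

```bash
python3 -c "
from h import *
s=manip.observe(); goal(*s['ee_pos'][:2],.16,-147.4)"
```

```text
row [-0.     -0.0021 -0.4458] [-0.0015  0.      0.0008] | t 11.25 pos [ 0.4678 -0.3657  0.0263] psi -147.25 tilt 0.27 F [-0.6  1.9  6. ] w 0.0133 q [-0.4   0.48 -0.11  0.   -0.98 -0.6 ]
```

Emit:
drive_tool:
  rows:
    - [0,0,-0.003,0,0,0]
    - [0,0,-0.018,0,0,0]
    - [0,0,-0.049,0,0,0]
    - [0,0,-0.092,0,0,0]
    - [0,0,-0.14,0,0,0]
    - [0,0,-0.183,0,0,0]
    - [0,0,-0.214,0,0,0]
    - [0,0,-0.229,0,0,0]
    - [0,0,-0.232,0,0,0]
    - [0,0,-0.232,0,0,0]

```text
time_s: 12.25
ee_pos: [0.4674, -0.3653, 0.0955]
tcp_rot: [-0.282, 0.959, -0.002, 0.001]
contact_force: [1.3, -0.8, -2.2]
gripper_width: 0.0133
```

Emit:
drive_tool:
  rows:
    - [0,0,-0.003,0,0,0]
    - [0,0,-0.018,0,0,0]
    - [0,0,-0.049,0,0,0]
    - [0,0,-0.092,0,0,0]
    - [0,0,-0.14,0,0,0]
    - [0,0,-0.183,0,0,0]
    - [0,0,-0.214,0,0,0]
    - [0,0,-0.229,0,0,0]
    - [0,0,-0.232,0,0,0]
    - [0,0,-0.232,0,0,0]

```text
time_s: 13.25
ee_pos: [0.467, -0.3649, 0.1647]
tcp_rot: [-0.282, 0.959, -0.002, 0.0]
contact_force: [-0.7, 0.1, -1.9]
gripper_width: 0.0133
```

Run:
```python
from h import *
im,d,c,M=shot("wrist"); W=world(c,M,d); save("w4",im)
s=manip.observe()
g=np.hypot(W[...,0]-.47,W[...,1]+.365)<.1
m=g&(W[...,2]>.13)&(W[...,2]<.165)&(im.max(2)<70)
A=np.c_[W[m][:,:2]-s["ee_pos"][:2],np.ones(m.sum())]; print("plane",np.linalg.lstsq(A,W[m][:,2],rcond=None)[0],m.sum(),cv2.minAreaRect((W[m][:,:2]*1000).astype(np.float32)))
goal(.46,-.19,.165,-130); goal(.55,.178,.165,-87)
```

```text
plane [ 0.00193957 -0.00077636  0.14618905] 14683 ((466.1136474609375, -366.12005615234375), (149.65060424804688, 63.919105529785156), 32.699378967285156)
row [-0.2957  0.5025 -0.0034] [-0.0009 -0.0003 -0.0959] | t 13.3 pos [ 0.4669 -0.3648  0.1644] psi -147.27 tilt 0.17 F [ 0.7  0.5 -2.7] w 0.0135 q [-0.4   0.36  0.09  0.   -1.29 -0.6 ]
row [-1.2113  1.3722 -0.0064] [-0.0007 -0.0006 -0.3348] | t 13.3 pos [ 0.4669 -0.3648  0.1644] psi -147.27 tilt 0.17 F [ 0.7  0.5 -2.7] w 0.0135 q [-0.4   0.36  0.09  0.   -1.29 -0.6 ]
```

View pics/w4.png

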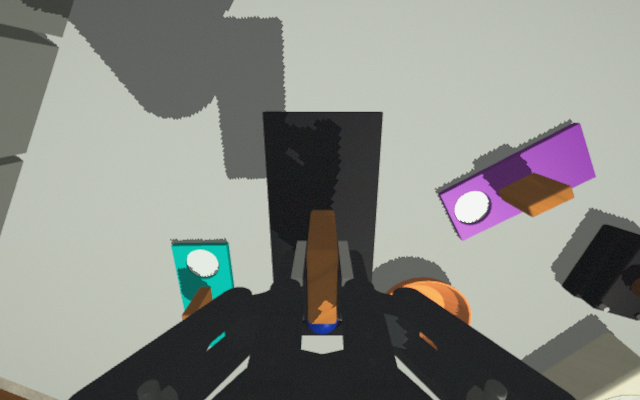

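The tray is level (slope about 0.1°) and held, and the ball is in its pocket at (321,327). I'm carrying it in smooth stages.

Emit:
drive_tool:
  rows:
    - [-0.003,0.003,0,0,0,-0.001]
    - [-0.018,0.021,0,0,0,-0.005]
    - [-0.051,0.058,0,0,0,-0.014]
    - [-0.096,0.109,0,0,0,-0.027]
    - [-0.146,0.166,0,0,0,-0.04]
    - [-0.191,0.217,0,0,0,-0.053]
    - [-0.224,0.254,0,0,0,-0.062]
    - [-0.239,0.272,0,0,0,-0.066]
    - [-0.242,0.275,0,0,0,-0.067]
    - [-0.242,0.275,0,0,0,-0.067]

```text
time_s: 14.3
ee_pos: [0.4834, -0.2562, 0.1643]
tcp_rot: [-0.381, 0.925, -0.002, -0.0]
contact_force: [0.2, -0.2, -2.2]
gripper_width: 0.0137
```

Emit:
drive_tool:
  rows:
    - [-0.003,0.003,0,0,0,-0.001]
    - [-0.022,0.017,0,0,0,-0.005]
    - [-0.062,0.046,0,0,0,-0.014]
    - [-0.117,0.086,0,0,0,-0.027]
    - [-0.177,0.132,0,0,0,-0.04]
    - [-0.232,0.172,0,0,0,-0.053]
    - [-0.272,0.201,0,0,0,-0.062]
    - [-0.291,0.215,0,0,0,-0.066]
    - [-0.294,0.218,0,0,0,-0.067]
    - [-0.294,0.218,0,0,0,-0.067]

```text
time_s: 15.3
ee_pos: [0.4999, -0.1478, 0.1639]
tcp_rot: [-0.476, 0.879, -0.002, -0.0]
contact_force: [-0.5, -0.4, -2.1]
gripper_width: 0.0137
```

Emit:
drive_tool:
  rows:
    - [-0.004,0.002,0,0,0,-0.001]
    - [-0.025,0.011,0,0,0,-0.005]
    - [-0.07,0.032,0,0,0,-0.014]
    - [-0.132,0.06,0,0,0,-0.027]
    - [-0.201,0.091,0,0,0,-0.04]
    - [-0.263,0.119,0,0,0,-0.053]
    - [-0.308,0.14,0,0,0,-0.062]
    - [-0.329,0.149,0,0,0,-0.066]
    - [-0.333,0.151,0,0,0,-0.067]
    - [-0.333,0.151,0,0,0,-0.067]

```text
time_s: 16.3
ee_pos: [0.5165, -0.0395, 0.1636]
tcp_rot: [-0.566, 0.825, -0.002, -0.001]
contact_force: [-0.1, -0.1, -3.2]
gripper_width: 0.0136
```

Run:
```python
from h import *
goal(.534,.07,.165,-99);goal(.5505,.1775,.165,-87)
im,d,c,M=shot("scene"); W=world(c,M,d)
m=(W[...,2]>.14)&(W[...,2]<.18)&(im[...,2].astype(int)>im[...,0]+30); print(m.sum(), W[m].mean(0) if m.any() else None)
```

```text
row [-0.3616  0.077  -0.0057] [-0.0006 -0.0009 -0.0672] | t 16.3 pos [ 0.5165 -0.0395  0.1636] psi -111.09 tilt 0.2 F [-0.1 -0.1 -3.2] w 0.0136 q [ 0.23  0.22 -0.11  0.   -1.24 -0.6 ]
row [-0.7157  0.1546 -0.0068] [-0.0005 -0.001  -0.1338] | t 16.3 pos [ 0.5165 -0.0395  0.1636] psi -111.09 tilt 0.2 F [-0.1 -0.1 -3.2] w 0.0136 q [ 0.23  0.22 -0.11  0.   -1.24 -0.6 ]
72 [0.42914009 0.79313847 0.16758309]
```

Emit:
drive_tool:
  rows:
    - [-0.004,0.001,0,0,0,-0.001]
    - [-0.027,0.006,0,0,0,-0.005]
    - [-0.076,0.016,-0.001,0,0,-0.014]
    - [-0.143,0.03,-0.002,0,0,-0.027]
    - [-0.218,0.047,-0.003,0,0,-0.04]
    - [-0.285,0.061,-0.004,0,0,-0.053]
    - [-0.334,0.071,-0.005,0,0,-0.062]
    - [-0.357,0.076,-0.005,0,0,-0.066]
    - [-0.361,0.077,-0.005,0,0,-0.067]
    - [-0.361,0.077,-0.005,0,0,-0.067]

```text
time_s: 17.35
ee_pos: [0.5339, 0.0694, 0.1647]
tcp_rot: [-0.649, 0.761, -0.002, -0.001]
contact_force: [-0.5, -0.2, -3.6]
gripper_width: 0.0135
```

Emit:
drive_tool:
  rows:
    - [-0.004,0,0,0,0,-0.001]
    - [-0.028,0,0,0,0,-0.005]
    - [-0.076,0,0,0,0,-0.014]
    - [-0.144,0.001,0,0,0,-0.027]
    - [-0.219,0.001,0,0,0,-0.04]
    - [-0.287,0.001,0,0,0,-0.053]
    - [-0.335,0.002,0,0,0,-0.062]
    - [-0.359,0.002,0,0,0,-0.066]
    - [-0.363,0.002,0,0,0,-0.067]
    - [-0.363,0.002,0,0,0,-0.067]

```text
time_s: 18.35
ee_pos: [0.5503, 0.1768, 0.1643]
tcp_rot: [0.725, -0.688, 0.001, 0.001]
contact_force: [-0.8, 0.1, -1.7]
gripper_width: 0.0135
```

Run:
```python
from h import *
goal(.5505,.1775,.148,-87)
for n in ("scene","top"):
    im,d,c,M=shot(n); W=world(c,M,d)
    g=(W[...,2]>.13)&(W[...,2]<.18)&(np.hypot(W[...,0]-.55,W[...,1]-.21)<.12)
    m=g&(im[...,2].astype(int)>im[...,0]+30); print(n,"ball",m.sum(), W[m].mean(0) if m.any() else None)
    m=g&(im.max(2)<80)&(W[...,2]<.155); print("plate",m.sum(),cv2.minAreaRect((W[m][:,:2]*1000).astype(np.float32)),np.median(W[m][:,2]))
    P=np.linalg.inv(M)@[.5505,.2275,.14,1]; u=int(c["cx"]-c["fx"]*P[0]/P[2]); v=int(c["cy"]+c["fy"]*P[1]/P[2])
    save("f_"+n,im); print(n,u,v); globals()[n]=cv2.resize(im[v-50:v+50,u-65:u+65],None,fx=4,fy=4,interpolation=cv2.INTER_CUBIC)[:, :400]if 0 else cv2.resize(im[v-50:v+50,u-50:u+50],(400,400),interpolation=cv2.INTER_CUBIC)
save("c5",np.hstack([scene,top]))
```

```text
row [-0.0025 -0.0007  0.0542] [-0.0001 -0.0012 -0.0001] | t 18.35 pos [0.5503 0.1768 0.1643] psi -87.01 tilt 0.22 F [-0.8  0.1 -1.7] w 0.0135 q [ 0.58  0.34  0.05  0.   -1.29 -0.53]
scene ball 24 [0.55672467 0.23448768 0.15853707]
plate 606 ((553.1568603515625, 174.33157348632812), (65.17704772949219, 149.36346435546875), 2.609877586364746) 0.14440234572818933
scene 361 161
top ball 0 None
plate 251 ((551.8258056640625, 153.73326110839844), (61.680580139160156, 104.94064331054688), 2.840670585632324) 0.1468145875240625
top 275 215
```

View pics/c5.png

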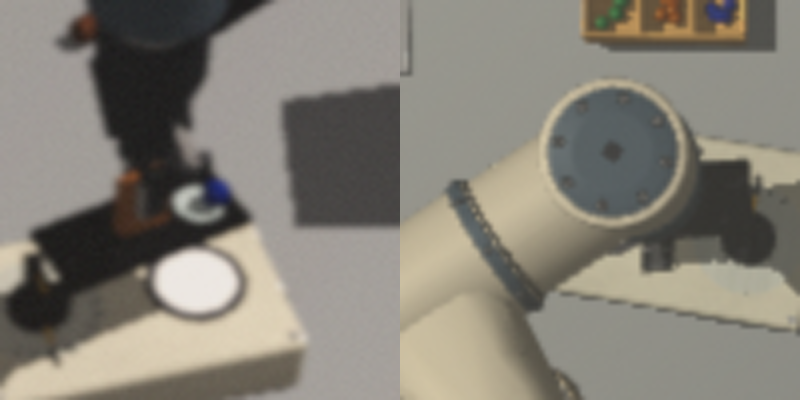

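The ball is in its pocket (220,190 in the left crop), but it has rolled to the far rim, about 10 mm past the pocket's middle. I'll make the last shift very slowly, centring the ball rather than the pocket, while lowering about 16 mm.

Emit:
drive_tool:
  rows:
    - [0,0,0.001,0,0,0]
    - [0.001,0,0.002,0,0,0]
    - [0.003,0,0.005,0,0,0]
    - [0.006,-0.001,0.01,0,0,0]
    - [0.009,-0.001,0.015,0,0,0]
    - [0.012,-0.002,0.02,0,0,0]
    - [0.014,-0.002,0.024,0,0,-0.0]
    - [0.015,-0.002,0.026,0,0,0]
    - [0.016,-0.002,0.027,0,0,0]
    - [0.016,-0.002,0.027,0,0,0]

```text
time_s: 19.45
ee_pos: [0.5512, 0.1715, 0.1563]
tcp_rot: [0.725, -0.689, 0.001, 0.001]
contact_force: [-0.6, -0.0, -2.7]
gripper_width: 0.0133
```

Emit:
drive_tool:
  rows:
    - [0,0,0.001,0,0,0]
    - [0.001,0,0.002,0,0,0]
    - [0.003,0,0.005,0,0,0]
    - [0.006,-0.001,0.01,0,0,0]
    - [0.009,-0.001,0.015,0,0,0]
    - [0.012,-0.002,0.02,0,0,0]
    - [0.014,-0.002,0.024,0,0,0]
    - [0.015,-0.002,0.026,0,0,0]
    - [0.016,-0.002,0.027,0,0,0]
    - [0.016,-0.002,0.027,0,0,0]

```text
time_s: 20.45
ee_pos: [0.552, 0.1667, 0.1482]
tcp_rot: [0.725, -0.689, 0.001, 0.001]
contact_force: [-0.5, -0.8, -2.8]
gripper_width: 0.0133
```

```bash
cat > ball.py <<'E'
from h import *
def ray(c,M,u,v,z):
    d=M[:3,:3]@[(u-c["cx"])/c["fx"],-(v-c["cy"])/c["fy"],-1]; o=M[:3,3]; return o+d*(z-o[2])/d[2]
def blob(m,u,v,r=22):
    k=np.zeros_like(m); k[v-r:v+r,u-r:u+r]=1; ys,xs=np.nonzero(m&k); return xs.mean(),ys.mean(),len(xs)
if __name__=="__main__":
    goal(.552,.167,.148,-87)
    for i in range(3):
        im,d,c,M=shot("scene"); f=im.astype(int)
        P=np.linalg.inv(M)@[.5505,.2275,.137,1]; u=int(c["cx"]-c["fx"]*P[0]/P[2]); v=int(c["cy"]+c["fy"]*P[1]/P[2])
        b=blob(f[...,2]>f[...,0]+25,u,v); print("ball",np.round(b,1),np.round(ray(c,M,b[0],b[1],.137),4))
    s0=np.load("scene0.npz")["im"].astype(int); b=blob(s0.min(2)>215,360,181,12); print("win(initial image)",np.round(b,1),np.round(ray(c,M,b[0],b[1],.057),4))
    save("b6",cv2.resize(im[v-40:v+60,u-70:u+70],(784,560),interpolation=cv2.INTER_CUBIC))
E
python3 ball.py
```

```text
row [-0.001   0.0001  0.0008] [-0.0001 -0.0012 -0.0003] | t 20.45 pos [0.552  0.1667 0.1482] psi -87.06 tilt 0.22 F [-0.5 -0.8 -2.8] w 0.0133 q [ 0.57  0.34  0.02  0.   -1.25 -0.52]
ball [361.7 163.5  29. ] [0.554  0.2266 0.137 ]
ball [361.7 163.5  29. ] [0.554  0.2266 0.137 ]
ball [361.7 163.4  27. ] [0.5538 0.2268 0.137 ]
win(initial image) [359.6 180.8 158. ] [0.5514 0.2268 0.057 ]
```

View pics/b6.png

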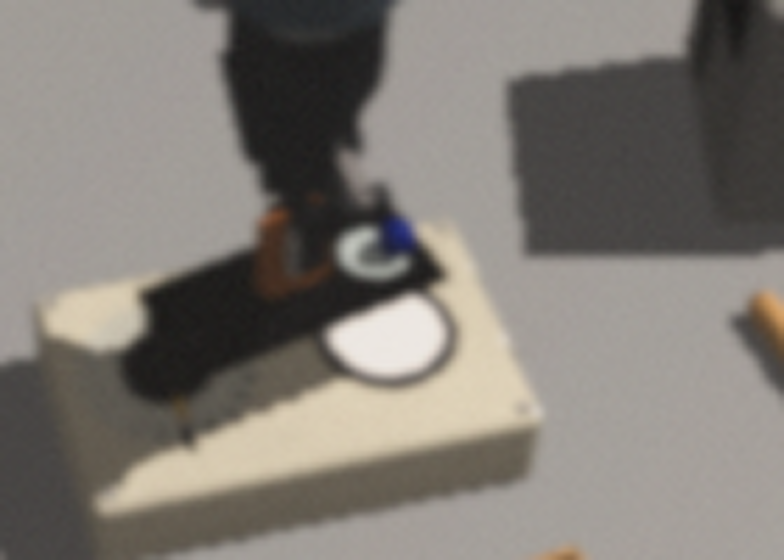

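The ball is steady at (398,235) over the window, and the pointer is still on the zero mark at (183,435). By arm kinematics the ball is about 1 mm from the window's middle, and by the scene camera about 2.5 mm. I'm handing in.

```bash
python3 -c "
from h import *
s=manip.observe(); print(s['time_s'],np.abs(s['qvel']).max()); print(close_job())"
```

```text
20.6 0.0014389135481854397
the job is handed in; nothing more can be done
None
```

I turned the knob 62° to zero, then lifted the graphite tray by its wooden grip and carried it level to the viewer. I handed the job in at 20.6 s with the tray still held and the arm still.

- **Knob:** from close up after the turn, the brass pointer lay on the wide zero mark. The bar's angle matched the viewer's yaw within about 0.5°. In the last picture the pointer still looked to be on the mark.
- **Tray:** the tool is tilted 0.2°, and the tray measured level to about 0.1° just after the lift. The ball's centre is about 80 mm above the window.
- **Ball:** it rolled to the outer rim of its pocket during the carry, so I moved the tray back about 10 mm to centre the ball rather than the pocket. It did not move in the last three camera frames.
- **Checks that disagreed:** arm kinematics put the ball about 1 mm from the window's middle, assuming it rests at the rim. The scene camera puts it about 2.5 mm off along x. I left it there.
- **Not checked:** I did not measure the other objects' positions again at the end, but I felt no contact with them during the moves.

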